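# Put the spare cleaners away with their own kind

## Task

Put the three loose cleaning containers (the tall round bottle, the flat-sided bottle and the squat tub) away, each standing upright on the floor of the organiser bin that already holds its own kind. The tub bin is crowded, so gently nudge the tubs in it apart, towards its ends, to make room for the third. Set the containers down rather than dropping them, knock none of them over, and do not take out those already put away.

Things in the scene. Friction and masses are not known exactly. Their poses are not given: they have to be found in the camera images.
- bottle: The loose tall round squeeze bottle, white with a pale label: body 56 mm across, straight to 108 mm, shoulder to 128 mm, round grey cap 32 mm across from 128 to 158 mm (the top); about 250 g. Stands upright on the worktop, outside the bins. Pick it up by the cap or lid from above. Origin: centre of its underside; z up when it stands.
- flask: The loose flat-sided bottle, white with a pale label: body a 42 mm (own x) by 76 mm (own y) rounded rectangle, straight to 94 mm, stepped shoulder to 104 mm, neck 26 mm across, round grey cap 32 mm across from 112 to 140 mm (the top); about 250 g. Stands upright on the worktop, outside the bins. Pick it up by the cap or lid from above. Origin: centre of its underside; z up when it stands.
- tub: The loose squat round tub, white with a pale label: body 58 mm across to 64 mm, round grey lid 60 mm across from 64 to 84 mm (the top); about 200 g. Stands upright on the worktop, outside the bins. Pick it up by the cap or lid from above. Origin: centre of its underside; z up when it stands.
- bin_bottle: Dark grey open bin that holds one tall round bottle, anywhere along its length, with room for another beside it. Outside 220 (own x) by 104 (own y) by 50 mm high, walls and floor 5 mm, inside 210 by 94; fixed. Origin: centre of its underside, inner floor 5 mm above. The bins are alike but for their contents.
- bin_flask: Dark grey open bin that holds one flat-sided bottle, its wide side roughly across the bin, anywhere along its length, with room for another beside it. Outside 220 (own x) by 104 (own y) by 50 mm high, walls and floor 5 mm, inside 210 by 94; fixed. Origin: centre of its underside, inner floor 5 mm above. The bins are alike but for their contents.
- bin_tub: Dark grey open bin that holds two tubs, spread along its length with no gap wide enough for a third until they are moved; with both at the ends the middle gap is 90 mm. Outside 220 (own x) by 104 (own y) by 50 mm high, walls and floor 5 mm, inside 210 by 94; fixed. Origin: centre of its underside, inner floor 5 mm above. The bins are alike but for their contents.
- bottle_in: Already put away: the same kind as the loose bottle, identical in shape and size; it stands upright, free to slide, on the floor of bin_bottle. Origin: centre of its underside; z up when it stands.
- flask_in: Already put away: the same kind as the loose flask, identical in shape and size; it stands upright, free to slide, on the floor of bin_flask. Origin: centre of its underside; z up when it stands.
- tub_in_a: Already put away: the same kind as the loose tub, identical in shape and size; it stands upright, free to slide, on the floor of bin_tub, in its -x half (bin frame). Origin: centre of its underside; z up when it stands. Dragged along by its lid it tilts in the fingers and rocks back: push it low, or lift it a few mm clear and shift it.
- tub_in_b: Already put away: the same kind as the loose tub, identical in shape and size; it stands upright, free to slide, on the floor of bin_tub, in its +x half (bin frame). Origin: centre of its underside; z up when it stands. Dragged along by its lid it tilts in the fingers and rocks back: push it low, or lift it a few mm clear and shift it.
Mind the look-alikes: they are no part of the job. What is shaped like the tub but pink or yellow is not meant.

How it is judged:
By the outcome, as a careful person would: the job done as asked, in the order asked, and still so for the second after the job is handed in, with the robot touching nothing.
It also fails if it takes over 118 s, if anything falls off the work surface, if the arm or the gripper's body presses on something with over 40 N, if the wrist force passes 120 N, or if a joint passes its speed limit or range.

## Robot

A 6-joint arm with a two-finger parallel gripper is mounted at the origin on the work surface. World frame = base frame: x ahead of the robot, y to its left, z up, the work surface at z = 0. Lengths are in m, angles in rad, forces in N, time in s.
With the tool pointing down it reaches from about 0.375 to 0.9 m from the base axis. Payload 3.1 kg.
Tool frame: the origin (TCP) lies at the very end of the fingers, on their centre line; the grasp point (between the pads) lies 19 mm behind it; z points along the fingers, y is the line along which they close (so a half turn about z gives the same grasp; the last joint's range is limited). The gripper opens to 87 mm and grips with 3 to 60 N. Pads are 19 mm wide; open, the fingers measure 117 mm over their backs; the gripper's body (75 mm by 190 mm) begins 51 mm behind the grasp point.
Start: joints at [-1.391, 0.527, 1.433, -0, 1.181, -0.178], TCP at [0.219, -0.585, 0.223] pointing down, gripper open.
Joint ranges: [-3.08, 3.08], [-0.75, 2.2], [0.22, 2.44], [-1.43, 4.57], [0, 2.65], [-2.85, 2.85]. Speed limits (rad/s): [2.79, 2.79, 3.14, 3.14, 3.14, 3.14].

## Interface

Orientations are given as a unit quaternion [x, y, z, w].
In Python, from rig import robot gives the robot as it stands. The module is installed in compiled form; this text tells all that it offers.
- The arm moves only by the tool play_rows, never from a script. Its argument "steps" is one flat list of numbers, 5 for each row, row after row: the opening, from -1 (shut) to 1 (fully open), then the shift along the tool's x, y, z as a fraction of full scale, then the turn about the tool's z as a fraction of full scale. In form: [claw, tx, ty, tz, twist, claw, tx, ty, tz, twist, ...]. A call has exactly 10 rows; each row shifts and turns the commanded pose from where the row before left it, along the tool's axes as they then stand; what a row does not reach is not made up. Full scale, the value 1, is 0.03 m for a shift and 0.1 rad for a turn. A row lasts 1/10 s, in which the tool goes at most 50 mm and 8.59 degrees, less where a joint would pass 70% of its speed; a pose out of reach is approached as far as the arm can. A call with a number of a shift or a turn outside -1 to 1 is refused whole. A call with a gripper value outside its range is refused whole. The fingers move at their own pace and stop on an object; "grip_force" is the grip in N (left out, the last holds). Time passes only in rows, so rows that do not move let the fingers close, or fill a call up. It gives the time, the measured TCP pose, the force, the opening and the grip force at its end, in the units of the state.
- robot.get_obs(): the state, without advancing time (a new reading comes with each control period).
- robot.camera(name): name is "scene" or "top" or "wrist"; returns a dict with "image" (384x512x3 uint8, red, green, blue), "mtx" (3x3 intrinsics, pixels), "D" ([k1, k2, p1, p2, k3] as OpenCV has them; the pictures are not rectified), "rvec" (rotation vector, rad) and "tvec" (3), from world to camera coordinates, as OpenCV has them. Camera axes: x right, y down, z forward; pixel columns grow to the right and rows downward; lengths in m; the calibration is good to about 2 mm. A picture is of the moment at which its call begins. There is no depth.
- robot.hand_in(): hands the job in; it is judged then, once.
The state is a dict: "time": time; "q": joint angles; "joint_velocities": joint speeds; "joint_torque": joint torques, N m; "position": TCP position; "tool_rot": TCP orientation; "ft_force": force on the tool from outside, world axes, zero at the start; "moment": the same for the moment, N m; "grip_width": finger opening in m; "grip_force": force on a finger pad.
Only numpy, scipy, OpenCV 4.12 (cv2) and the standard library are available. Lean on these libraries where they do the work, as an engineer would, in place of code of your own. Each camera call takes 0.05 s, during which the arm holds its last target. There are 200 camera calls.

## Working session

There is one attempt and no reset: what is moved stays moved. The work goes in short steps, Python scripts to look and compute and a tool call to move; the robot and the scene stay as the last step left them, time stands still between calls to the robot, and variables do not carry over. Pictures are saved under pics/ and viewed, at most 14 in all, crops included, and the job is handed in when it is done.

Besides the shell and the picture viewer there is one more tool, called after "Emit:" in YAML: its name, and indented under it one key for each argument. play_rows: Moves the arm, as the interface text tells. Shift numbers are shares of 0.03 m and turn numbers shares of 0.1 rad, none past 1 either way. Its arguments: {"type":"object","properties":{"steps":{"type":"array"},"grip_force":{"type":"number"}},"required":["steps"]}

```bash
mkdir -p pics
cat > h.py <<'E'
import numpy as np, cv2
from rig import robot
def ray(c,uv):
    R,_=cv2.Rodrigues(np.array(c["rvec"],float)); t=np.array(c["tvec"],float).ravel()
    p=cv2.undistortPoints(np.array(uv,float).reshape(-1,1,2),np.array(c["mtx"]),np.array(c["D"])).reshape(-1,2)
    d=np.c_[p,np.ones(len(p))]@R
    return -R.T@t,d
def onz(c,uv,z):
    o,d=ray(c,uv); return o+d*((z-o[2])/d[:,2])[:,None]
def tri(c1,u1,c2,u2):
    o1,d1=ray(c1,u1);o2,d2=ray(c2,u2);out=[]
    for a,b in zip(d1,d2):
        s=np.linalg.lstsq(np.c_[a,-b],o2-o1,rcond=None)[0]
        p,q=o1+s[0]*a,o2+s[1]*b; out.append(np.r_[(p+q)/2,np.linalg.norm(p-q)])
    return np.array(out)
def proj(c,P):
    return cv2.projectPoints(np.array(P,float).reshape(-1,1,3),np.array(c["rvec"],float),np.array(c["tvec"],float),np.array(c["mtx"]),np.array(c["D"]))[0].reshape(-1,2)
E
python3 - <<'E'
from h import *
import pickle
C={n:robot.camera(n) for n in("scene","top","wrist")}
pickle.dump(C,open("c0.pkl","wb"))
for n in C: cv2.imwrite(f"pics/{n}0.png",cv2.resize(C[n]["image"][:,:,::-1],(800,600),interpolation=cv2.INTER_CUBIC)); print(n,ray(C[n],[[256,192]]))
print(robot.get_obs())
E
```

```text
scene (array([1.3657322 , 0.71262009, 0.96761953]), array([[-0.5680112 , -0.51703533, -0.64042274]]))
top (array([ 0.33499637, -0.07838127,  1.32327318]), array([[ 0.16866865,  0.01093956, -0.98563909]]))
wrist (array([ 0.29398563, -0.55624012,  0.38425566]), array([[-0.28461343, -0.11101663, -0.95232153]]))
{'time': 0.15, 'q': array([-1.39051542e+00,  5.28261243e-01,  1.43362679e+00, -5.34950965e-06,
        1.18142783e+00, -1.78495936e-01]), 'joint_velocities': array([ 9.63517325e-04, -3.90272415e-03, -2.65921470e-03, -4.36992533e-05,
       -8.46863721e-04,  1.52496331e-03]), 'joint_torque': array([ 8.00064663e-04, -4.40429163e+01, -1.76843637e+01,  6.33310829e-02,
        5.52655163e-02, -1.02555866e-04]), 'position': array([ 0.21937842, -0.58461282,  0.22178517]), 'tool_rot': array([ 9.83952452e-01,  1.78428779e-01, -3.24264049e-06, -8.61601749e-04]), 'ft_force': array([ 0.02443403, -0.15426834,  0.09510084]), 'moment': array([ 0.00891244,  0.00793647, -0.00333504]), 'grip_force': 0.0, 'grip_width': 0.08694394774041404}
```

View pics/top0.png

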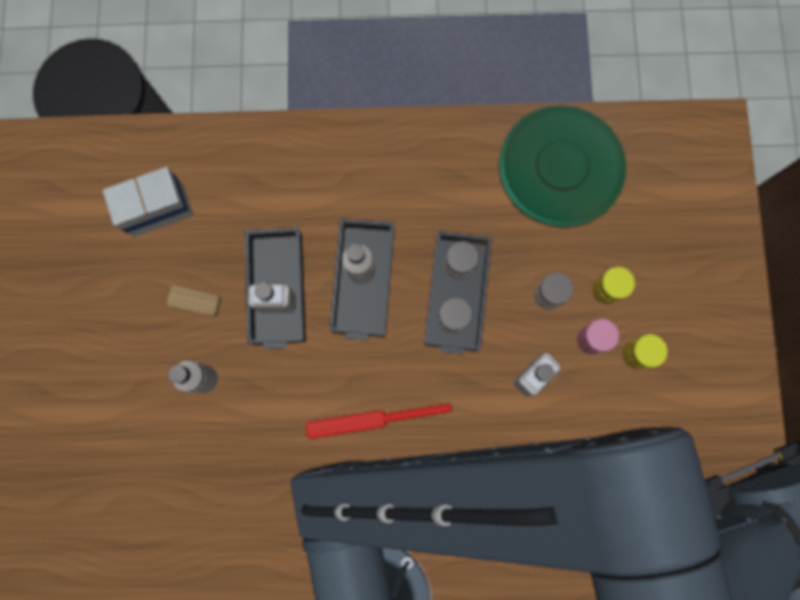

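View pics/scene0.png

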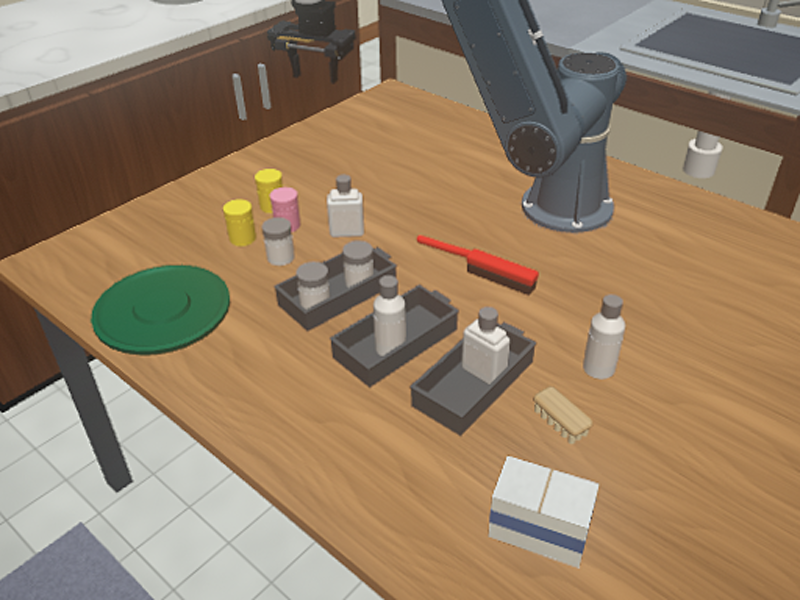

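Candidates (800x600 pixels):
- **Tub:** the grey-lidded one at top (555,290), outside the bins, is the loose tub. I rule out pink (601,336) and yellow (618,283) and (650,352). The grey lids at (462,258) and (456,313) are already in the tub bin.
- **Flask:** the loose one is at (540,373). The one at (268,293) is in its bin.
- **Bottle:** the loose one is at (187,376). The one at (357,259) is in its bin.

The bins, left to right, are flask, bottle and tub.

```bash
cat > m.py <<'E'
from h import *
import pickle
C=pickle.load(open("c0.pkl","rb"))
names=["bottle","flask","tub","bottle_in","flask_in","tubA","tubB"]
seed={"top":[(182,374),(544,372),(556,288),(356,254),(263,290),(462,256),(456,312)],
"scene":[(612,301),(344,182),(278,228),(388,285),(487,316),(312,272),(357,251)]}
cen={}
for n in seed:
    im=cv2.GaussianBlur(C[n]["image"],(3,3),0) ; cen[n]=[]
    for k,s in zip(names,seed[n]):
        s=(int(s[0]*.64),int(s[1]*.64)); m=np.zeros((386,514),np.uint8)
        cv2.floodFill(im.copy(),m,s,0,(9,)*3,(9,)*3,4|(255<<8)|cv2.FLOODFILL_MASK_ONLY|cv2.FLOODFILL_FIXED_RANGE)
        m=m[1:-1,1:-1]; x,y,w,h=cv2.boundingRect(m); M=cv2.moments(m,True)
        c=(M["m10"]/M["m00"],M["m01"]/M["m00"]); cen[n].append(c)
        print(n,k,im[s[1],s[0]],"c",np.round(c,1),"area",M["m00"],"box",x,y,w,h)
T=tri(C["top"],cen["top"],C["scene"],cen["scene"])
for k,t,u,z in zip(names,T,cen["top"],[.158,.14,.084,.163,.145,.089,.089]): print(k,np.round(t,4),"topz",np.round(onz(C["top"],[u],z)[0],4))
im=C["top"]["image"]
g=cv2.cvtColor(im,cv2.COLOR_RGB2HSV)
m=((g[...,2]<95)&(g[...,1]<60)).astype(np.uint8)*255; m[:130]=0;m[235:]=0;m[:,:140]=0;m[:,330:]=0
m=cv2.morphologyEx(m,cv2.MORPH_OPEN,np.ones((9,9)))
for c in cv2.findContours(m,0,2)[0]:
    if cv2.contourArea(c)>500:
        b=cv2.boxPoints(cv2.minAreaRect(c)); print("bin",b.round(1).tolist(),"\n",onz(C["top"],b,.05).round(3).tolist())
cv2.imwrite("pics/cropbins.png",cv2.resize(im[138:232,150:320,::-1],None,fx=4.7,fy=4.7,interpolation=cv2.INTER_CUBIC))
s=C["scene"]["image"][100:300,140:410,::-1]
cv2.imwrite("pics/cropscene.png",cv2.resize(s,None,fx=2.9,fy=2.9,interpolation=cv2.INTER_CUBIC))
E
python3 m.py
```

```text
top bottle [128 126 127] c [113.3 238.8] area 71.0 box 109 233 9 14
top flask [116 114 115] c [348.4 238.2] area 78.0 box 343 234 12 10
top tub [112 109 109] c [356. 184.] area 253.0 box 347 176 19 18
top bottle_in [129 127 128] c [229.4 162.4] area 114.0 box 221 157 16 16
top flask_in [135 133 133] c [167.2 185.5] area 61.0 box 163 182 9 10
top tubA [119 116 117] c [295.3 163.9] area 242.0 box 287 156 18 17
top tubB [120 118 119] c [290.9 200.4] area 265.0 box 282 192 19 18
scene bottle [151 143 137] c [391.9 192. ] area 56.0 box 387 189 11 7
scene flask [133 124 117] c [219. 116.] area 5.0 box 217 116 5 1
scene tub [151 143 137] c [176.4 144. ] area 118.0 box 169 140 16 9
scene bottle_in [150 143 138] c [248.4 179.6] area 48.0 box 244 177 10 6
scene flask_in [152 145 139] c [312.2 199.9] area 56.0 box 307 197 11 7
scene tubA [149 143 138] c [199.1 173.2] area 160.0 box 190 168 19 11
scene tubB [150 143 138] c [228.4 159.3] area 142.0 box 220 155 18 10
bottle [0.4163 0.3238 0.1556 0.0021] topz [0.4156 0.3239 0.158 ]
flask [ 0.4052 -0.3185  0.128   0.0043] topz [ 0.4031 -0.3145  0.14  ]
tub [ 0.5649 -0.3588  0.081   0.003 ] topz [ 0.5633 -0.357   0.084 ]
bottle_in [6.201e-01 6.800e-03 1.557e-01 2.000e-04] topz [0.6184 0.0062 0.163 ]
flask_in [0.5626 0.1803 0.1434 0.004 ] topz [0.5611 0.1816 0.145 ]
tubA [ 0.6285 -0.1832  0.0867  0.0035] topz [ 0.6268 -0.1817  0.089 ]
tubB [ 0.5207 -0.1667  0.086   0.0036] topz [ 0.519  -0.1651  0.089 ]
bin [[274.29998779296875, 192.8000030517578], [277.3999938964844, 167.0], [312.5, 171.1999969482422], [309.3999938964844, 197.0]] 
 [[0.549, -0.119, 0.05], [0.628, -0.131, 0.05], [0.612, -0.236, 0.05], [0.534, -0.223, 0.05]]
```

View pics/cropbins.png

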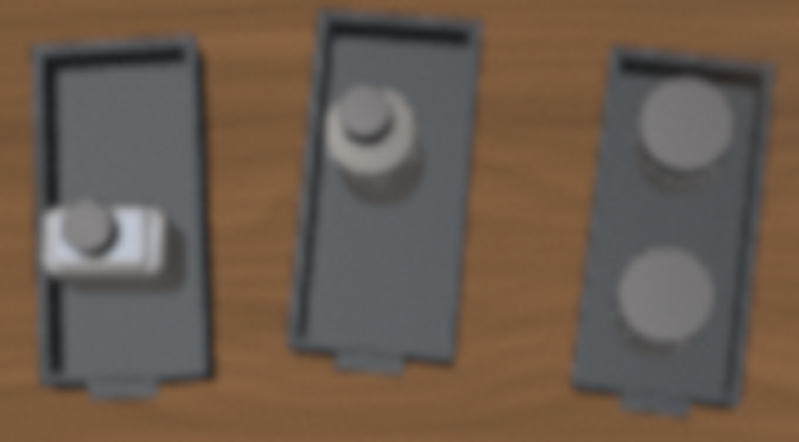

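View pics/cropscene.png

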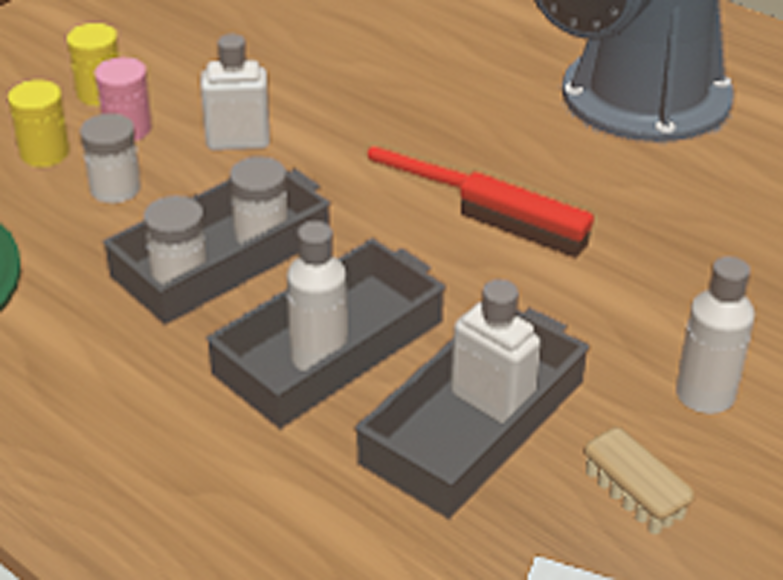

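Top crop: the bins hold flask_in cap (90,227), bottle_in cap (365,112), and tub lids (686,123) and (666,295). The scene crop confirms the loose bottle (730,280), flask (232,50) and grey-lidded tub (109,135). Rim corners are clear in both views, so I'll triangulate them.

Run:
```python
from h import *
import pickle
C=pickle.load(open("c0.pkl","rb"))
top={"flask":[(35,46),(196,38),(211,377),(41,385)],"bottle":[(319,13),(481,23),(454,361),(290,348)],"tub":[(614,48),(774,66),(741,407),(574,388)]}
sc={"flask":[(448,480),(360,430),None,(588,347)],"bottle":[(281,392),(211,342),None,(444,286)],"tub":[(164,291),(107,245),None,(329,204)]}
f=lambda p,s,o:((np.array(p,float)+.5)/s-.5+o)
for k in top:
    t=f(top[k],4.7,(150,138)); i=[0,1,3]; s=f([sc[k][j] for j in i],2.9,(140,100))
    print(k,tri(C["top"],t[i],C["scene"],s).round(3).tolist())
    P=onz(C["top"],t,.05)[:,:2]; c=P.mean(0); ax=(P[0]+P[1]-P[2]-P[3])/2; wy=(P[0]+P[3]-P[1]-P[2])/2
    print("  centre",c.round(4),"len",np.linalg.norm(ax).round(3),"wid",np.linalg.norm(wy).round(3),"ang",np.arctan2(ax[1],ax[0]).round(3),np.arctan2(-wy[0],wy[1]).round(3))
# loose flask: cap centre scene crop (232,44) and body edges at shoulder
print(tri(C["top"],[(348.4,238.2)],C["scene"],[f((232,42),2.9,(140,100))]).round(4))
im=C["top"]["image"].astype(int); g=cv2.cvtColor(C["top"]["image"],cv2.COLOR_RGB2HSV)
m=((g[...,1]<50)&(g[...,2]>150)).astype(np.uint8); m[:215]=0;m[262:]=0;m[:,:325]=0;m[:,365:]=0
c=max(cv2.findContours(m,0,2)[0],key=cv2.contourArea); r=cv2.minAreaRect(c); b=cv2.boxPoints(r); P=onz(C["top"],b,.1)
print("flask body",P.round(3).tolist(), [np.linalg.norm(P[i]-P[i-1]).round(3) for i in(1,2)],P.mean(0).round(4))
print("dirs",[np.arctan2(*(P[i]-P[i-1])[[1,0]]).round(3) for i in(1,2)])
```

```text
flask [[0.7, 0.234, 0.049, 0.004], [0.703, 0.132, 0.043, 0.002], [0.479, 0.228, 0.045, 0.003]]
  centre [0.5893 0.1784] len 0.222 wid 0.106 ang 0.038 0.024
bottle [[0.717, 0.05, 0.048, 0.001], [0.708, -0.054, 0.042, 0.002], [0.498, 0.069, 0.045, 0.003]]
  centre [0.6014 0.0078] len 0.221 wid 0.105 ang -0.095 -0.097
tub [[0.688, -0.141, 0.045, 0.001], [0.674, -0.244, 0.042, 0.002], [0.469, -0.111, 0.043, 0.004]]
  centre [ 0.57   -0.1769] len 0.222 wid 0.105 ang -0.141 -0.14
[[ 0.4044 -0.3166  0.1356  0.0028]]
flask body [[0.392, -0.277, 0.1], [0.414, -0.301, 0.1], [0.389, -0.323, 0.1], [0.367, -0.3, 0.1]] [np.float64(0.032), np.float64(0.033)] [ 0.3905 -0.3002  0.1   ]
dirs [np.float64(-0.825), np.float64(-2.395)]
```

Emit:
play_rows:
  steps: [1,0,0,-0.19,0.91,1,0,0,-0.19,0.91,1,0,0,-0.19,0.91,1,0,0,-0.19,0.91,1,0,0,-0.19,0.91,1,0.43,-0.9,0,0,1,0.43,-0.9,0,0,1,0.43,-0.9,0,0,1,0.43,-0.9,0,0,1,0.43,-0.9,0,0]
  grip_force: 20

```text
time: 1.15
position: [0.297, -0.4557, 0.2508]
tool_rot: [0.999, -0.048, -0.0, -0.0]
ft_force: [0.1, -0.6, -0.3]
grip_width: 0.087
grip_force: 0.0
```

Emit:
play_rows:
  steps: [1,0.43,-0.9,0,0,1,0.43,-0.9,0,0,1,0.43,-0.9,0,0,1,0.43,-0.9,0,0,1,0.43,-0.9,0,0,1,0.43,-0.9,0,0,1,0.43,-0.9,0,0,1,0.43,-0.9,0,0,1,0.43,-0.9,0,0,1,0.43,-0.9,0,0]

```text
time: 2.15
position: [0.4513, -0.1994, 0.2509]
tool_rot: [0.999, -0.048, -0.0, -0.0]
ft_force: [-0.8, -0.5, -0.2]
grip_width: 0.0876
grip_force: 0.0
```

Emit:
play_rows:
  steps: [1,-0.14,-0.87,0,0,1,-0.14,-0.87,0,0,1,-0.14,-0.87,0,0,1,-0.14,-0.87,0,0,1,-0.14,-0.87,0,0,1,-0.14,-0.87,0,0,1,-0.14,-0.87,0,0,1,-0.14,-0.87,0,0,1,-0.14,-0.87,0,0,1,-0.14,-0.87,0,0]

```text
time: 3.15
position: [0.4339, 0.0643, 0.251]
tool_rot: [0.999, -0.048, -0.0, -0.0]
ft_force: [-0.2, 0.3, -0.2]
grip_width: 0.0873
grip_force: 0.0
```

Emit:
play_rows:
  steps: [1,-0.14,-0.87,0,0,1,-0.14,-0.87,0,0,1,-0.14,-0.87,0,0,1,-0.14,-0.87,0,0,1,-0.14,-0.87,0,0,1,-0.14,-0.87,0,0,1,-0.14,-0.87,0,0,1,-0.14,-0.86,0,0,1,-0.14,-0.6,0,0,1,-0.14,-0.3,0,0]

```text
time: 4.15
position: [0.4148, 0.303, 0.2508]
tool_rot: [0.999, -0.047, -0.0, -0.0]
ft_force: [-0.8, -0.6, -0.8]
grip_width: 0.0869
grip_force: 0.0
```

```bash
cat >> h.py <<'E'
from scipy.spatial.transform import Rotation as Ro
def go(x,y,z,yaw=None):
    o=robot.get_obs(); R=Ro.from_quat(o["tool_rot"]).as_matrix(); p=o["position"]
    cy=np.arctan2(R[1,1],R[0,1]); tw=0
    if yaw is not None:
        e=(yaw-cy+np.pi/2)%np.pi-np.pi/2; tw=-e; R=Ro.from_rotvec([0,0,e]).as_matrix()@R
    print("pos",p.round(4),"yaw",cy.round(3),"q",o["q"].round(2),"twist rows*10",round(tw/.1,2),"shift units",(R.T@(np.array([x,y,z])-p)/.03).round(2))
E
python3 - <<'E'
from h import *
c=robot.camera("wrist"); cv2.imwrite("pics/w1.png",c["image"][:,:,::-1])
print(proj(c,[[.4156,.3239,.158]]))
import pickle; pickle.dump(c,open("w1.pkl","wb"))
go(.4156,.3239,.129)
E
```

```text
[[231.3110293  190.75173728]]
pos [0.4141 0.3035 0.2508] yaw -1.665 q [0.41 0.34 1.67 0.   1.13 2.08] twist rows*10 0.0 shift units [-0.01 -0.68  4.06]
```

View pics/w1.png

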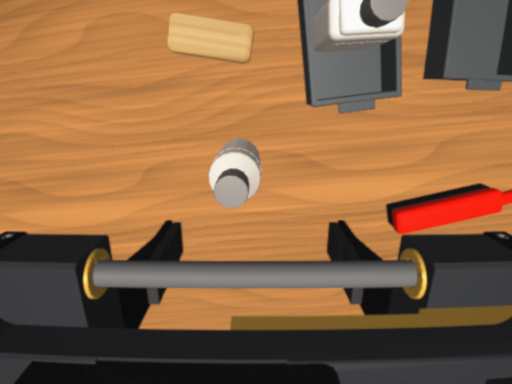

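The bottle cap is centred near (232,187), against (231,191) predicted, which agrees to about 3 mm. I'll descend to it.

Emit:
play_rows:
  steps: [1,0.07,-0.34,0,0,1,0,-0.34,0,0,1,0,0,0.6,0,1,0,0,0.6,0,1,0,0,0.6,0,1,0,0,0.6,0,1,0,0,0.6,0,1,0,0,0.5,0,1,0,0,0.4,0,1,0,0,0.16,0]

```text
time: 5.2
position: [0.419, 0.3214, 0.1281]
tool_rot: [0.999, -0.048, -0.001, 0.0]
ft_force: [0.7, 0.2, 0.5]
grip_width: 0.087
grip_force: 0.0
```

Emit:
play_rows:
  steps: [1,0,0,0,0,-1,0,0,0,0,-1,0,0,0,0,-1,0,0,0,0,-1,0,0,0,0,-1,0,0,0,0,-1,0,0,0,0,-1,0,0,0,0,-1,0,0,0,0,-1,0,0,0,0]

```text
time: 6.2
position: [0.4193, 0.3221, 0.1293]
tool_rot: [0.999, -0.048, 0.0, -0.0]
ft_force: [0.5, 1.0, -0.2]
grip_width: 0.0313
grip_force: 20.0
```

Run:
```python
from h import *
go(.417,.324,.27)
print(robot.get_obs()["ft_force"],robot.get_obs()["moment"])
```

```text
pos [0.4193 0.3221 0.1293] yaw -1.667 q [0.44 0.53 1.76 0.   0.84 2.11] twist rows*10 0.0 shift units [-0.08 -0.06 -4.69]
[ 0.51635295  1.00267945 -0.22816295] [ 0.33520151 -0.04034712  0.07741812]
```

Emit:
play_rows:
  steps: [-1,0,0,-0.2,0,-1,0,0,-0.4,0,-1,0,0,-0.6,0,-1,0,0,-0.7,0,-1,0,0,-0.8,0,-1,0,0,-0.8,0,-1,0,0,-0.8,0,-1,0,0,-0.7,0,-1,0,0,-0.5,0,-1,0,0,-0.2,0]

```text
time: 7.2
position: [0.4196, 0.322, 0.3027]
tool_rot: [0.999, -0.048, 0.002, -0.001]
ft_force: [-0.1, -0.4, -2.9]
grip_width: 0.0316
grip_force: 19.9
```

Emit:
play_rows:
  steps: [-1,0.1,0.2,0,0,-1,0.25,0.5,0,0,-1,0.28,0.56,0,0,-1,0.28,0.56,0,0,-1,0.28,0.56,0,0,-1,0.28,0.56,0,0,-1,0.28,0.56,0,0,-1,0.28,0.56,0,0,-1,0.28,0.56,0,0,-1,0.28,0.56,0,0]

```text
time: 8.2
position: [0.4808, 0.1582, 0.299]
tool_rot: [0.999, -0.048, -0.002, 0.0]
ft_force: [0.3, 0.6, -1.8]
grip_width: 0.0315
grip_force: 20.0
```

Emit:
play_rows:
  steps: [-1,0.28,0.56,0,0,-1,0.28,0.56,0,0,-1,0.28,0.56,0,0,-1,0.28,0.56,0,0,-1,0.28,0.56,0,0,-1,0.28,0.56,0,0,-1,0.28,0.56,0,0,-1,0.28,0.5,0,0,-1,0.2,0.2,0,0,-1,0,0,0,0]

```text
time: 9.2
position: [0.5417, 0.0136, 0.2997]
tool_rot: [0.999, -0.049, -0.0, -0.0]
ft_force: [-0.1, -1.4, -2.7]
grip_width: 0.0314
grip_force: 19.9
```

Run:
```python
from h import *
go(.5417,.0136,.134)
c=robot.camera("wrist"); cv2.imwrite("pics/w2.png",c["image"][:,:,::-1])
```

```text
pos [0.5417 0.0136 0.2997] yaw -1.669 q [-0.18  0.33  1.54  0.    1.27  1.49] twist rows*10 0.0 shift units [0.   0.   5.52]
```

View pics/w2.png

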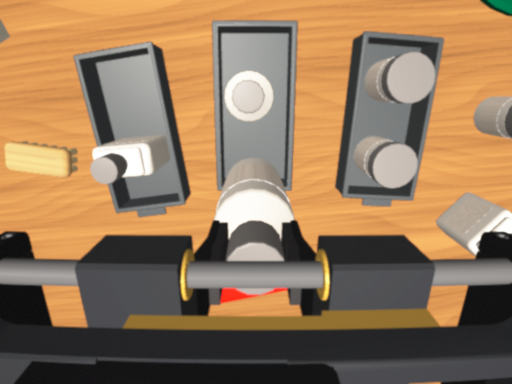

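The bottle hangs upright and is lined up with the empty lower half of its bin; bottle_in's cap is at (249,95).

Emit:
play_rows:
  steps: [-1,0,0,0.3,0,-1,0,0,0.7,0,-1,0,0,0.8,0,-1,0,0,0.8,0,-1,0,0,0.8,0,-1,0,0,0.7,0,-1,0,0,0.5,0,-1,0,0,0.3,0,-1,0,0,0.2,0,-1,0,0,0.1,0]

```text
time: 10.25
position: [0.541, 0.015, 0.144]
tool_rot: [0.999, -0.048, -0.0, -0.0]
ft_force: [-0.0, 0.0, -1.9]
grip_width: 0.0316
grip_force: 19.9
```

Emit:
play_rows:
  steps: [-1,0,0,0,0,-1,0,0,0.06,0,-1,0,0,0.06,0,-1,0,0,0.06,0,-1,0,0,0.06,0,-1,0,0,0.06,0,-1,0,0,0,0,-1,0,0,0,0,-1,0,0,0,0,-1,0,0,0,0]

```text
time: 11.25
position: [0.5412, 0.0146, 0.1353]
tool_rot: [0.999, -0.048, 0.0, 0.0]
ft_force: [0.3, 0.5, -2.4]
grip_width: 0.0319
grip_force: 19.9
```

Emit:
play_rows:
  steps: [-1,0,0,0.03,0,-1,0,0,0.03,0,-1,0,0,0,0,-1,0,0,0,0,-1,0,0,0,0,-1,0,0,0,0,-1,0,0,0,0,-1,0,0,0,0,-1,0,0,0,0,-1,0,0,0,0]

```text
time: 12.25
position: [0.5416, 0.0146, 0.1342]
tool_rot: [0.999, -0.048, 0.001, 0.0]
ft_force: [0.4, 1.3, 5.1]
grip_width: 0.0319
grip_force: 19.9
```

Contact with the floor. I'll release gently and rise.

Emit:
play_rows:
  steps: [-0.2,0,0,0,0,-0.1,0,0,0,0,0,0,0,0,0,0.3,0,0,0,0,0.6,0,0,0,0,1,0,0,0,0,1,0,0,0,0,1,0,0,0,0,1,0,0,-0.2,0,1,0,0,-0.4,0]

```text
time: 13.25
position: [0.5404, 0.0147, 0.1514]
tool_rot: [0.999, -0.048, -0.001, -0.0]
ft_force: [0.0, 0.0, 0.9]
grip_width: 0.085
grip_force: 0.0
```

Emit:
play_rows:
  steps: [1,0,0,-0.6,0,1,0,0,-0.8,0,1,0,0,-0.8,0,1,0,0,-0.8,0,1,0,0,-0.4,0,1,0,0,0,0,1,0,0,0,0,1,0,0,0,0,1,0,0,0,0,1,0,0,0,0]

```text
time: 14.25
position: [0.5406, 0.0147, 0.2525]
tool_rot: [0.999, -0.048, -0.001, -0.0]
ft_force: [0.3, -0.3, 1.4]
grip_width: 0.0868
grip_force: 0.0
```

Run:
```python
from h import *
go(.405,-.29,.26)
```

```text
pos [0.5406 0.0147 0.2525] yaw -1.667 q [-0.18  0.38  1.61 -0.    1.16  1.49] twist rows*10 0.0 shift units [-3.52 10.54 -0.25]
```

Emit:
play_rows:
  steps: [1,-0.2,0.4,0,0,1,-0.25,0.75,0,0,1,-0.25,0.75,0,0,1,-0.25,0.75,0,0,1,-0.25,0.75,0,0,1,-0.25,0.75,0,0,1,-0.25,0.75,0,0,1,-0.25,0.75,0,0,1,-0.25,0.75,0,0,1,-0.25,0.75,0,0]

```text
time: 15.25
position: [0.446, -0.1931, 0.2533]
tool_rot: [0.999, -0.048, -0.0, 0.0]
ft_force: [0.1, -0.9, -0.7]
grip_width: 0.0873
grip_force: 0.0
```

Emit:
play_rows:
  steps: [1,-0.25,0.75,0,0,1,-0.25,0.75,0,0,1,-0.25,0.75,0,0,1,-0.25,0.75,0,0,1,-0.07,0.4,0,0,1,0,0,0,0,1,0,0,0,0,1,0,0,0,0,1,0,0,0,0,1,0,0,0,0]

```text
time: 16.25
position: [0.4059, -0.2895, 0.2535]
tool_rot: [0.999, -0.047, -0.0, -0.0]
ft_force: [0.8, 0.5, 0.0]
grip_width: 0.0872
grip_force: 0.0
```

Run:
```python
from h import *
import pickle
c=robot.camera("wrist"); cv2.imwrite("pics/w3.png",c["image"][:,:,::-1]); pickle.dump(c,open("w3.pkl","wb"))
go(.404,-.3155,.115)
print(proj(c,[[.404,-.3155,.14]]))
```

```text
pos [ 0.4058 -0.2896  0.2535] yaw -1.666 q [-0.84  0.32  1.71  0.    1.12  0.82] twist rows*10 0.0 shift units [0.02 0.86 4.62]
[[281.81828732 182.54184934]]
```

View pics/w3.png

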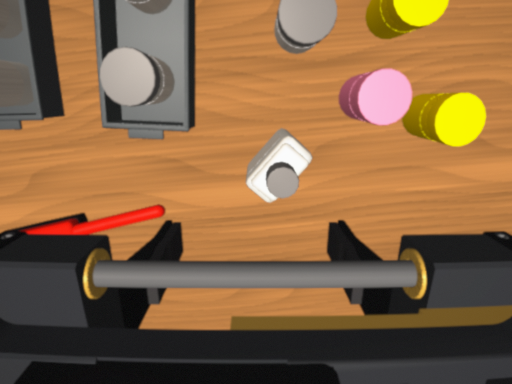

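The cap is at (283,180), 2 px from the prediction. The body corners are at (285,131), (311,158), (270,201) and (247,176), with the long axis diagonal.

Run:
```python
from h import *
import pickle
c=pickle.load(open("w3.pkl","rb"))
P=onz(c,[(285,131),(311,158),(270,201),(247,176)],.094); print(P.round(4), P.mean(0).round(4))
for a,b in((1,2),(0,3),(0,1),(3,2)): d=P[a]-P[b]; print(np.linalg.norm(d).round(4),np.arctan2(d[1],d[0]).round(3))
g=cv2.cvtColor(c["image"],cv2.COLOR_RGB2HSV); m=((g[...,1]<50)&(g[...,2]>90)).astype(np.uint8); m[:125]=0;m[208:]=0;m[:,:240]=0;m[:,320:]=0
k=max(cv2.findContours(m,0,2)[0],key=cv2.contourArea); Q=onz(c,cv2.boxPoints(cv2.minAreaRect(k)),.094); print(Q.round(4),Q.mean(0).round(4))
for i in (1,2): d=Q[i]-Q[i-1]; print(np.linalg.norm(d).round(4),np.arctan2(d[1],d[0]).round(3))
print(onz(c,[(283,180)],.14))
```

```text
[[ 0.4472 -0.3259  0.094 ]
 [ 0.4154 -0.3524  0.094 ]
 [ 0.3699 -0.3037  0.094 ]
 [ 0.4016 -0.2806  0.094 ]] [ 0.4085 -0.3157  0.094 ]
0.0666 -0.819
0.0642 -0.783
0.0414 0.694
0.0393 0.63
[[ 0.4016 -0.2698  0.094 ]
 [ 0.452  -0.3222  0.094 ]
 [ 0.411  -0.3625  0.094 ]
 [ 0.3568 -0.3102  0.094 ]] [ 0.4054 -0.3162  0.094 ]
0.0726 -0.805
0.0575 -2.364
[[ 0.40641828 -0.31679682  0.14      ]]
```

Emit:
play_rows:
  steps: [1,0,0,0,-0.97,1,0,0,0,-0.97,1,0,0,0,-0.97,1,0,0,0,-0.97,1,0,0,0,-0.97,1,0,0,0,-0.97,1,0,0,0,-0.97,1,0,0,0,-0.97,1,0,0,0,-0.9,1,-0.63,0.61,0,0]

```text
time: 17.3
position: [0.4044, -0.3135, 0.2533]
tool_rot: [0.926, 0.378, -0.0, -0.002]
ft_force: [0.7, -1.2, -0.4]
grip_width: 0.0871
grip_force: 0.0
```

Run:
```python
from h import *
go(.4055,-.316,.115)
```

```text
pos [ 0.4044 -0.3135  0.2533] yaw -0.796 q [-0.88  0.34  1.67  0.    1.13 -0.08] twist rows*10 0.0 shift units [-0.04  0.1   4.61]
```

Emit:
play_rows:
  steps: [1,0,0.05,0.3,0,1,0,0,0.6,0,1,0,0,0.7,0,1,0,0,0.7,0,1,0,0,0.7,0,1,0,0,0.6,0,1,0,0,0.5,0,1,0,0,0.3,0,1,0,0,0.15,0,1,0,0,0.06,0]

```text
time: 18.3
position: [0.4058, -0.3173, 0.1148]
tool_rot: [0.927, 0.376, -0.0, -0.0]
ft_force: [0.2, 0.1, -0.1]
grip_width: 0.0871
grip_force: 0.0
```

Emit:
play_rows:
  steps: [1,0,0,0,0,-1,0,0,0,0,-1,0,0,0,0,-1,0,0,0,0,-1,0,0,0,0,-1,0,0,0,0,-1,0,0,0,0,-1,0,0,0,0,-1,0,0,0,0,-1,0,0,0,0]

```text
time: 19.3
position: [0.4054, -0.3171, 0.115]
tool_rot: [0.927, 0.376, -0.0, -0.001]
ft_force: [-1.3, 1.9, 1.5]
grip_width: 0.0313
grip_force: 20.0
```

Emit:
play_rows:
  steps: [-1,0,0,-0.2,0,-1,0,0,-0.4,0,-1,0,0,-0.6,0,-1,0,0,-0.8,0,-1,0,0,-0.8,0,-1,0,0,-0.8,0,-1,0,0,-0.8,0,-1,0,0,-0.8,0,-1,0,0,-0.5,0,-1,0,0,-0.2,0]

```text
time: 20.3
position: [0.4064, -0.3182, 0.2947]
tool_rot: [0.927, 0.376, 0.001, 0.002]
ft_force: [-0.9, -0.1, -2.4]
grip_width: 0.0316
grip_force: 20.0
```

Run:
```python
from h import *
go(.6393,.1799,.3,-1.54)
```

```text
pos [ 0.4064 -0.3182  0.2947] yaw -0.801 q [-0.88  0.29  1.61  0.    1.23 -0.08] twist rows*10 7.39 shift units [  8.27 -16.36  -0.25]
```

Emit:
play_rows:
  steps: [-1,0,0,0,0.92,-1,0,0,0,0.92,-1,0,0,0,0.92,-1,0,0,0,0.92,-1,0,0,0,0.92,-1,0,0,0,0.92,-1,0,0,0,0.92,-1,0,0,0,0.95,-1,0.1,-0.2,0,0,-1,0.25,-0.5,0,0]

```text
time: 21.3
position: [0.4154, -0.2965, 0.2918]
tool_rot: [1.0, 0.016, -0.0, -0.0]
ft_force: [0.4, 0.9, -3.4]
grip_width: 0.0312
grip_force: 20.0
```

Emit:
play_rows:
  steps: [-1,0.4,-0.8,0,0,-1,0.4,-0.8,0,0,-1,0.4,-0.8,0,0,-1,0.4,-0.8,0,0,-1,0.4,-0.8,0,0,-1,0.4,-0.8,0,0,-1,0.4,-0.8,0,0,-1,0.4,-0.8,0,0,-1,0.4,-0.8,0,0,-1,0.4,-0.8,0,0]

```text
time: 22.3
position: [0.528, -0.051, 0.2918]
tool_rot: [1.0, 0.017, -0.001, -0.0]
ft_force: [0.1, 0.5, -1.7]
grip_width: 0.0313
grip_force: 20.0
```

Emit:
play_rows:
  steps: [-1,0.4,-0.8,0,0,-1,0.4,-0.8,0,0,-1,0.4,-0.8,0,0,-1,0.4,-0.8,0,0,-1,0.4,-0.8,0,0,-1,0.4,-0.8,0,0,-1,0.4,-0.8,0,0,-1,0.4,-0.8,0,0,-1,0.4,-0.8,0,0,-1,0.2,-0.3,0,0]

```text
time: 23.3
position: [0.6351, 0.1785, 0.2914]
tool_rot: [1.0, 0.018, -0.001, -0.001]
ft_force: [-0.7, 0.3, -3.1]
grip_width: 0.0315
grip_force: 20.0
```

Emit:
play_rows:
  steps: [-1,0.1,-0.16,0,0,-1,0,0,0,0,-1,0,0,0,0,-1,0,0,0,0,-1,0,0,0,0,-1,0,0,0,0,-1,0,0,0,0,-1,0,0,0,0,-1,0,0,0,0,-1,0,0,0,0]

```text
time: 24.3
position: [0.638, 0.1806, 0.2921]
tool_rot: [1.0, 0.015, -0.0, 0.0]
ft_force: [0.5, 0.4, -3.2]
grip_width: 0.0317
grip_force: 20.0
```

Run:
```python
from h import *
go(.6393,.1799,.13,-1.54)
c=robot.camera("wrist"); d=robot.camera("scene")["image"][80:300,180:420]
cv2.imwrite("pics/w4.png",np.hstack([cv2.resize(c["image"],(512,384))[:,:,::-1],cv2.resize(d,(288,384))[:,:,::-1]]))
```

```text
pos [0.638  0.1806 0.2921] yaw -1.54 q [ 0.11  0.52  1.25 -0.    1.38  1.65] twist rows*10 0.0 shift units [0.04 0.02 5.4 ]
```

View pics/w4.png

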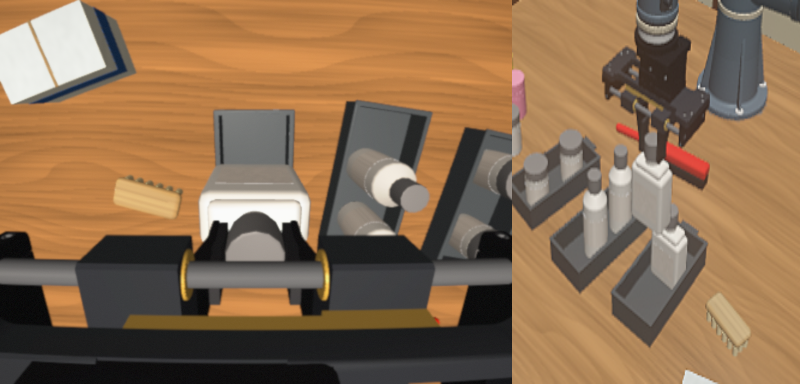

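Wrist view: the held flask (202–307 px, centre 254) is parallel to the bin and centred on it (inner rim 219–291). The scene view shows both bottles upright. Next I lower it.

Emit:
play_rows:
  steps: [-1,0.02,0,0.3,0,-1,0,0,0.7,0,-1,0,0,0.8,0,-1,0,0,0.8,0,-1,0,0,0.8,0,-1,0,0,0.7,0,-1,0,0,0.5,0,-1,0,0,0.4,0,-1,0,0,0.3,0,-1,0,0,0.15,0]

```text
time: 25.4
position: [0.6386, 0.1806, 0.128]
tool_rot: [1.0, 0.015, -0.0, 0.0]
ft_force: [-0.7, 0.3, -3.1]
grip_width: 0.0312
grip_force: 20.0
```

Emit:
play_rows:
  steps: [-1,0,0,0,0,-1,0,0,0.06,0,-1,0,0,0.06,0,-1,0,0,0.03,0,-1,0,0,0.03,0,-1,0,0,0,0,-1,0,0,0,0,-1,0,0,0,0,-1,0,0,0,0,-1,0,0,0,0]

```text
time: 26.4
position: [0.6387, 0.1806, 0.1233]
tool_rot: [1.0, 0.015, 0.0, -0.0]
ft_force: [0.8, 0.2, -3.1]
grip_width: 0.0316
grip_force: 20.0
```

Emit:
play_rows:
  steps: [-1,0,0,0.04,0,-1,0,0,0.04,0,-1,0,0,0.03,0,-1,0,0,0.03,0,-1,0,0,0,0,-1,0,0,0,0,-1,0,0,0,0,-1,0,0,0,0,-1,0,0,0,0,-1,0,0,0,0]

```text
time: 27.4
position: [0.6391, 0.1808, 0.12]
tool_rot: [1.0, 0.015, 0.001, -0.0]
ft_force: [-0.6, 1.3, 5.4]
grip_width: 0.0314
grip_force: 20.0
```

Emit:
play_rows:
  steps: [-0.2,0,0,0,0,-0.1,0,0,0,0,0,0,0,0,0,0.3,0,0,0,0,0.6,0,0,0,0,1,0,0,0,0,1,0,0,0,0,1,0,0,0,0,1,0,0,-0.2,0,1,0,0,-0.4,0]

```text
time: 28.4
position: [0.6378, 0.1805, 0.1367]
tool_rot: [1.0, 0.015, -0.001, 0.0]
ft_force: [0.1, 0.1, -0.5]
grip_width: 0.0854
grip_force: 0.0
```

Emit:
play_rows:
  steps: [1,0,0,-0.6,0,1,0,0,-0.8,0,1,0,0,-0.8,0,1,0,0,-0.8,0,1,0,0,-0.8,0,1,0,0,-0.4,0,1,0,0,0,0,1,0,0,0,0,1,0,0,0,0,1,0,0,0,0]

```text
time: 29.4
position: [0.6379, 0.1805, 0.2614]
tool_rot: [1.0, 0.015, -0.002, 0.0]
ft_force: [0.1, -0.3, 0.8]
grip_width: 0.087
grip_force: 0.0
```

Run:
```python
from h import *
go(.5,-.177,.25)
go(.5,-.177,.25,-.141)
```

```text
pos [0.6379 0.1805 0.2614] yaw -1.54 q [0.11 0.54 1.28 0.   1.32 1.65] twist rows*10 0.0 shift units [-4.96 11.77  0.4 ]
pos [0.6379 0.1805 0.2614] yaw -1.54 q [0.11 0.54 1.28 0.   1.32 1.65] twist rows*10 -13.99 shift units [-12.44  -2.88   0.42]
```

Emit:
play_rows:
  steps: [1,-0.15,0.4,0,0,1,-0.35,0.8,0,0,1,-0.35,0.8,0,0,1,-0.35,0.8,0,0,1,-0.35,0.8,0,0,1,-0.35,0.8,0,0,1,-0.35,0.8,0,0,1,-0.35,0.8,0,0,1,-0.35,0.8,0,0,1,-0.35,0.8,0,0]

```text
time: 30.4
position: [0.5455, -0.052, 0.2627]
tool_rot: [1.0, 0.015, -0.001, 0.0]
ft_force: [0.5, 0.1, 0.0]
grip_width: 0.087
grip_force: 0.0
```

Emit:
play_rows:
  steps: [1,-0.35,0.8,0,0,1,-0.35,0.8,0,0,1,-0.35,0.8,0,0,1,-0.35,0.8,0,0,1,-0.35,0.8,0,0,1,0,0.17,0.4,0,1,0,0,0,0,1,0,0,0,0,1,0,0,0,0,1,0,0,0,0]

```text
time: 31.4
position: [0.4984, -0.1762, 0.2512]
tool_rot: [1.0, 0.016, 0.0, -0.0]
ft_force: [-0.5, 0.2, -0.4]
grip_width: 0.0872
grip_force: 0.0
```

```bash
cat > lids.py <<'E'
from h import *
def lids(c,seeds,z,tol=12):
    im=cv2.GaussianBlur(c["image"],(3,3),0)
    for s in seeds:
        m=np.zeros((386,514),np.uint8)
        cv2.floodFill(im.copy(),m,s,0,(tol,)*3,(tol,)*3,4|(255<<8)|cv2.FLOODFILL_MASK_ONLY|cv2.FLOODFILL_FIXED_RANGE)
        k=max(cv2.findContours(m[1:-1,1:-1],0,1)[0],key=cv2.contourArea)
        e=cv2.fitEllipse(cv2.convexHull(k)); print(s,"ell",np.round(e[0],1),np.round(e[1],1),onz(c,[e[0]],z)[0].round(4))
E
python3 - <<'E'
from lids import *
import pickle
c=robot.camera("wrist"); pickle.dump(c,open("w5.pkl","wb")); cv2.imwrite("pics/w5.png",c["image"][:,:,::-1])
p=proj(c,[[.6275,-.1825,.089],[.52,-.166,.089],[.5645,-.358,.084]]); print(p)
lids(c,[tuple(int(v) for v in q) for q in p[:2]],.089); lids(c,[tuple(int(v) for v in q) for q in p[2:]],.084)
E
```

```text
[[265.31157858  46.32903864]
 [246.04267731 151.64620761]
 [422.44709284 117.15924087]]
(265, 46) ell [263.1  46.7] [50.6 59.5] [ 0.6271 -0.1803  0.089 ]
(246, 151) ell [246.1 151.5] [49.8 50.9] [ 0.5201 -0.1661  0.089 ]
(422, 117) ell [421.4 117.8] [47.4 54.2] [ 0.5638 -0.357   0.084 ]
```

View pics/w5.png

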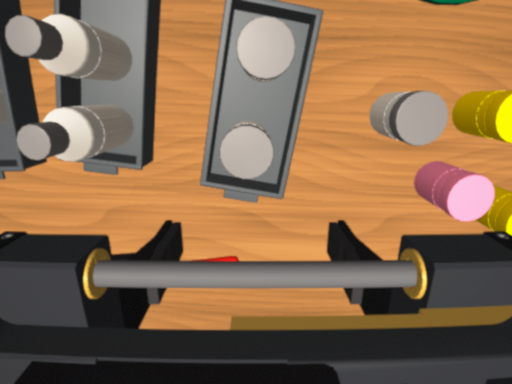

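Wrist view: tub lids A (263,47) and B (246,151) match the top-view positions to about 2 mm. The loose tub lid is at (421,118), the pink one at (470,195). Next I turn so the fingers open along the bin, then close them.

Emit:
play_rows:
  steps: [1,0,0,0,-1,1,0,0,0,-1,1,0,0,0,-1,1,0,0,0,-1,1,0,0,0,-1,1,0,0,0,-1,1,0,0,0,-1,-1,0,0,0,-1,-1,0,0,0,-1,-1,0,0,0,-1]

```text
time: 32.45
position: [0.4984, -0.1765, 0.2513]
tool_rot: [0.869, 0.495, 0.0, 0.0]
ft_force: [0.7, -0.5, -0.1]
grip_width: 0.0706
grip_force: 0.0
```

Emit:
play_rows:
  steps: [-1,0,0,0,-1,-1,0,0,0,-1,-1,0,0,0,-1,-1,0,0,0,-1,-1,0,0.8,0,0,-1,0,0.8,0,0,-1,0,0.8,0,0,-1,0,0,0,0,-1,0,0,0,0,-1,0,0,0,0]

```text
time: 33.45
position: [0.5683, -0.1864, 0.2509]
tool_rot: [0.755, 0.656, -0.0, -0.001]
ft_force: [-0.5, -0.2, -0.2]
grip_width: 0.0009
grip_force: 0.0
```

Run:
```python
from h import *
go(.5736,-.1736,.12,-.141)
```

```text
pos [ 0.5683 -0.1864  0.2509] yaw -0.14 q [-0.5   0.46  1.47 -0.    1.21 -0.36] twist rows*10 0.01 shift units [0.44 0.12 4.36]
```

Emit:
play_rows:
  steps: [-1,0.22,0.06,0,0,-1,0.22,0.06,0,0,-1,0,0,0.6,0,-1,0,0,0.8,0,-1,0,0,0.8,0,-1,0,0,0.8,0,-1,0,0,0.7,0,-1,0,0,0.6,0,-1,0,0,0.2,0,-1,0,0,0,0]

```text
time: 34.45
position: [0.5743, -0.1739, 0.1154]
tool_rot: [0.755, 0.656, -0.0, -0.001]
ft_force: [-0.1, -0.0, 0.8]
grip_width: 0.0005
grip_force: 0.0
```

Run:
```python
from h import *
go(.5736,-.1736,.03,-.141)
c=robot.camera("wrist"); d=robot.camera("scene")["image"][110:240,160:280]
cv2.imwrite("pics/w6.png",np.hstack([c["image"][:,:,::-1][:, :400],cv2.resize(d,(354,384),interpolation=cv2.INTER_CUBIC)[:,:,::-1]]))
```

```text
pos [ 0.5743 -0.1739  0.1154] yaw -0.14 q [-0.48  0.63  1.59  0.    0.92 -0.34] twist rows*10 0.01 shift units [ 0.   -0.02  2.85]
```

View pics/w6.png

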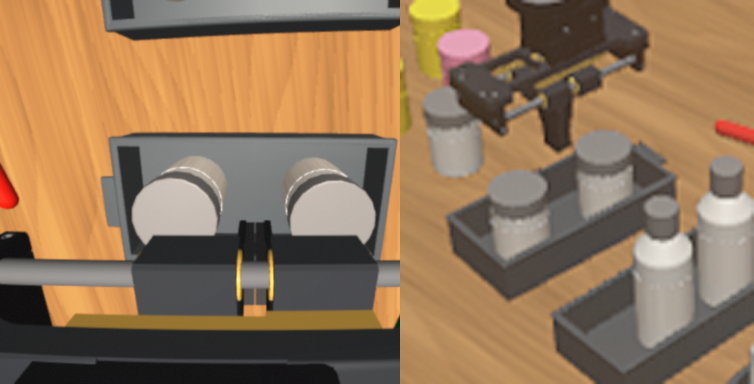

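The fingers are centred between the lids, but they taper towards the tips, so opening them would push high. I'll turn 90° and push with the flat finger sides instead.

Emit:
play_rows:
  steps: [-1,0,0,0,0.9,-1,0,0,0,1,-1,0,0,0,1,-1,0,0,0,1,-1,0,0,0,1,-1,0,0,0,1,-1,0,0,0,1,-1,0,0,0,1,-1,0,0,0,1,-1,0,0,0,1]

```text
time: 35.55
position: [0.5757, -0.1749, 0.1177]
tool_rot: [0.976, 0.217, 0.001, 0.001]
ft_force: [0.2, 0.3, 0.5]
grip_width: 0.0007
grip_force: 0.0
```

Emit:
play_rows:
  steps: [-1,0,0,0,1,-1,0,0,0,1,-1,0,0,0,1,-1,0,0,0,1,-1,0,0,0,1,-1,0,0,0,0.8,-1,0,0,0,0,-1,0,0,0,0,-1,0,0,0,0,-1,0,0,0,0]

```text
time: 36.55
position: [0.5749, -0.1745, 0.1163]
tool_rot: [0.998, -0.069, 0.0, 0.0]
ft_force: [0.1, 0.7, -0.0]
grip_width: 0.0003
grip_force: 0.0
```

Run:
```python
from h import *
go(.5736,-.1736,.03,-1.712)
```

```text
pos [ 0.5749 -0.1745  0.1163] yaw -1.709 q [-0.48  0.63  1.59 -0.    0.92  1.23] twist rows*10 0.03 shift units [-0.05 -0.02  2.88]
```

Emit:
play_rows:
  steps: [-1,-0.05,-0.02,0.2,0,-1,0,0,0.35,0,-1,0,0,0.35,0,-1,0,0,0.35,0,-1,0,0,0.35,0,-1,0,0,0.35,0,-1,0,0,0.35,0,-1,0,0,0.35,0,-1,0,0,0.2,0,-1,0,0,0,0]

```text
time: 37.55
position: [0.5727, -0.1734, 0.0294]
tool_rot: [0.998, -0.07, -0.001, -0.0]
ft_force: [-0.3, 0.3, 1.3]
grip_width: 0.0005
grip_force: 0.0
```

Emit:
play_rows:
  steps: [-1,0.1,0,0,0,-1,0.1,0,0,0,-1,0.1,0,0,0,-1,0.1,0,0,0,-1,0.1,0,0,0,-1,0.1,0,0,0,-1,0.1,0,0,0,-1,0.1,0,0,0,-1,0.1,0,0,0,-1,0,0,0,0]

```text
time: 38.55
position: [0.6009, -0.1777, 0.0306]
tool_rot: [0.998, -0.07, 0.001, 0.0]
ft_force: [-1.7, 0.5, 0.3]
grip_width: 0.0009
grip_force: 0.7
```

Run:
```python
from lids import *
import pickle
o=robot.get_obs(); print(o["position"],o["ft_force"])
c=robot.camera("top"); pickle.dump(c,open("t1.pkl","wb"))
d=robot.camera("scene")
cv2.imwrite("pics/s7.png",np.hstack([cv2.resize(c["image"][130:230,250:370],(480,400),interpolation=cv2.INTER_CUBIC),cv2.resize(d["image"][120:220,160:235],(300,400),interpolation=cv2.INTER_CUBIC)])[:,:,::-1])
p=proj(d,[[.64,-.184,.089],[.52,-.166,.089]]).astype(int); lids(d,[tuple(map(int,q)) for q in p],.089,9)
```

```text
[ 0.60092199 -0.17772645  0.03056448] [-1.71151257  0.4850392   0.2803252 ]
(196, 174) ell [194.9 175.4] [11. 17.] [ 0.6466 -0.1844  0.089 ]
(229, 158) ell [230.1 158. ] [ 7.6 14.6] [ 0.5158 -0.1662  0.089 ]
```

View pics/s7.png

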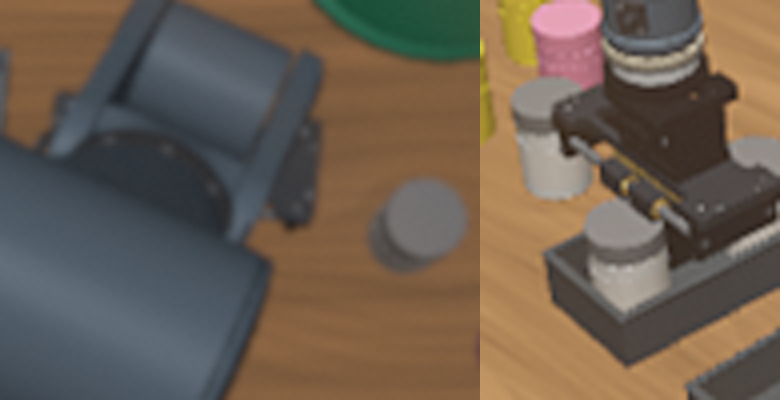

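Scene crop: tub A (623,255) stands upright near the +x end. Now I push B the other way.

Emit:
play_rows:
  steps: [-1,-0.15,0,0,0,-1,-0.2,0,0,0,-1,-0.2,0,0,0,-1,-0.2,0,0,0,-1,-0.2,0,0,0,-1,-0.15,0,0,0,-1,-0.1,0,0,0,-1,-0.1,0,0,0,-1,-0.1,0,0,0,-1,-0.1,0,0,0]

```text
time: 39.65
position: [0.5573, -0.172, 0.0312]
tool_rot: [0.998, -0.07, 0.002, 0.001]
ft_force: [3.7, 0.8, 2.4]
grip_width: 0.0005
grip_force: 1.6
```

Emit:
play_rows:
  steps: [-1,-0.1,0,0,0,-1,-0.1,0,0,0,-1,-0.1,0,0,0,-1,-0.1,0,0,0,-1,-0.1,0,0,0,-1,-0.07,0,0,0,-1,0,0,0,0,-1,0,0,0,0,-1,0.2,0,0,0,-1,0.3,0,0,0]

```text
time: 40.65
position: [0.5514, -0.1698, 0.0296]
tool_rot: [0.998, -0.07, -0.003, -0.001]
ft_force: [-0.9, 0.8, 0.1]
grip_width: 0.0006
grip_force: 0.0
```

Emit:
play_rows:
  steps: [-1,0.3,0,0,0,-1,0.1,0,0,0,-1,0,0,-0.4,0,-1,0,0,-0.6,0,-1,0,0,-0.8,0,-1,0,0,-0.8,0,-1,0,0,-0.8,0,-1,0,0,-0.8,0,1,0,0,-0.8,0,1,0,0,-0.5,0]

```text
time: 41.65
position: [0.5655, -0.1726, 0.1983]
tool_rot: [0.998, -0.069, 0.001, 0.001]
ft_force: [-1.0, -0.7, -0.3]
grip_width: 0.0095
grip_force: 0.0
```

Run:
```python
from h import *
go(.495,-.2,.2,-1.712)
```

```text
pos [ 0.5655 -0.1726  0.1983] yaw -1.71 q [-0.49  0.51  1.55 -0.    1.08  1.22] twist rows*10 0.02 shift units [-2.2   1.23 -0.06]
```

Emit:
play_rows:
  steps: [1,-0.4,0.2,-0.3,0,1,-0.4,0.2,-0.3,0,1,-0.4,0.2,-0.3,0,1,-0.4,0.2,-0.3,0,1,-0.4,0.2,-0.3,0,1,-0.2,0.2,0,0,1,0,0,0,0,1,0,0,0,0,1,0,0,0,0,1,0,0,0,0]

```text
time: 42.65
position: [0.4953, -0.1988, 0.2401]
tool_rot: [0.998, -0.069, -0.0, -0.0]
ft_force: [-0.6, -0.5, 0.2]
grip_width: 0.0845
grip_force: 0.0
```

Run:
```python
from lids import *
import pickle
c=robot.camera("wrist"); pickle.dump(c,open("w8.pkl","wb")); cv2.imwrite("pics/w8.png",c["image"][:,:,::-1])
p=proj(c,[[.642,-.184,.089],[.501,-.163,.089],[.5645,-.358,.084]]).astype(int)
lids(c,[tuple(map(int,q)) for q in p[:2]],.089); lids(c,[tuple(map(int,q)) for q in p[2:]],.084)
go(.564,-.357,.2,-1.712)
```

```text
(218, 28) ell [217.1  31.4] [54.1 62.2] [ 0.6393 -0.1824  0.089 ]
(221, 172) ell [221.7 173.2] [49.2 51.6] [ 0.5004 -0.1637  0.089 ]
(398, 87) ell [397.9  88. ] [52.  58.1] [ 0.5637 -0.3571  0.084 ]
pos [ 0.4953 -0.1988  0.2401] yaw -1.709 q [-0.59  0.38  1.64  0.    1.12  1.12] twist rows*10 0.03 shift units [3.01 4.9  1.33]
```

View pics/w8.png

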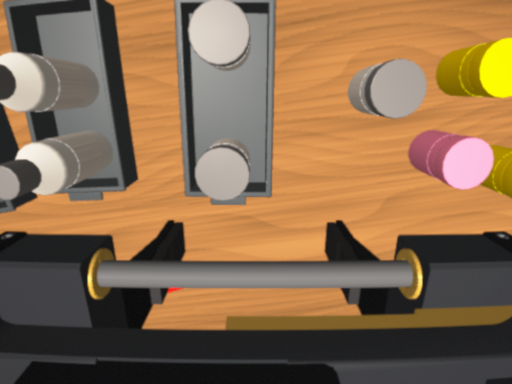

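Wrist view: A (217,31) and B (222,173) are both upright, and the lid gap is 80 mm, centred at (.570,-.173). The loose tub lid is at (398,88), with yellow (505,68) and pink (467,162) both clear of the fingers.

Emit:
play_rows:
  steps: [1,0.3,0.5,0,0,1,0.45,0.73,0,0,1,0.45,0.73,0,0,1,0.45,0.73,0,0,1,0.45,0.73,0,0,1,0.45,0.73,0,0,1,0.36,0.6,0,0,1,0.1,0.15,0,0,1,0,0,0,0,1,0,0,0,0]

```text
time: 43.7
position: [0.5637, -0.3565, 0.2401]
tool_rot: [0.998, -0.069, -0.001, -0.001]
ft_force: [-1.1, -0.0, -0.7]
grip_width: 0.0867
grip_force: 0.0
```

Run:
```python
from h import *
go(.564,-.357,.058,-1.712)
```

```text
pos [ 0.5637 -0.3565  0.2401] yaw -1.71 q [-0.73  0.57  1.3   0.    1.28  0.98] twist rows*10 0.02 shift units [0.02 0.02 6.07]
```

Emit:
play_rows:
  steps: [1,0,0,0.4,0,1,0,0,0.8,0,1,0,0,0.9,0,1,0,0,0.9,0,1,0,0,0.9,0,1,0,0,0.8,0,1,0,0,0.6,0,1,0,0,0.4,0,1,0,0,0.25,0,1,0,0,0.12,0]

```text
time: 44.7
position: [0.5639, -0.3567, 0.0579]
tool_rot: [0.998, -0.069, -0.0, -0.0]
ft_force: [-0.3, 0.4, 0.7]
grip_width: 0.087
grip_force: 0.0
```

Emit:
play_rows:
  steps: [1,0,0,0,0,-1,0,0,0,0,-1,0,0,0,0,-1,0,0,0,0,-1,0,0,0,0,-1,0,0,0,0,-1,0,0,0,0,-1,0,0,0,0,-1,0,0,0,0,-1,0,0,0,0]

```text
time: 45.7
position: [0.5642, -0.3575, 0.0588]
tool_rot: [0.998, -0.07, 0.0, 0.0]
ft_force: [-1.1, 0.6, 4.0]
grip_width: 0.0596
grip_force: 20.0
```

Emit:
play_rows:
  steps: [-1,0,0,-0.2,0,-1,0,0,-0.4,0,-1,0,0,-0.6,0,-1,0,0,-0.8,0,-1,0,0,-0.8,0,-1,0,0,-0.8,0,-1,0,0,-0.8,0,-1,0,0,-0.5,0,-1,0,0,-0.2,0,-1,0,0,0,0]

```text
time: 46.7
position: [0.5643, -0.3572, 0.2125]
tool_rot: [0.998, -0.069, 0.001, 0.0]
ft_force: [0.0, -0.5, -3.3]
grip_width: 0.0593
grip_force: 20.0
```

Run:
```python
from h import *
go(.57,-.175,.2,-1.712)
```

```text
pos [ 0.5643 -0.3572  0.2125] yaw -1.71 q [-0.73  0.6   1.33  0.    1.22  0.98] twist rows*10 0.02 shift units [-0.67 -6.04  0.41]
```

Emit:
play_rows:
  steps: [-1,-0.03,-0.3,0,0,-1,-0.08,-0.7,0,0,-1,-0.08,-0.75,0,0,-1,-0.08,-0.75,0,0,-1,-0.08,-0.75,0,0,-1,-0.08,-0.75,0,0,-1,-0.08,-0.75,0,0,-1,-0.08,-0.75,0,0,-1,-0.05,-0.4,0,0,-1,-0.03,-0.14,0,0]

```text
time: 47.7
position: [0.569, -0.1722, 0.2114]
tool_rot: [0.998, -0.068, -0.0, -0.0]
ft_force: [-0.0, -0.5, -2.3]
grip_width: 0.0596
grip_force: 20.0
```

Emit:
play_rows:
  steps: [-1,0,0,0.4,0,-1,0,0,0.4,0,-1,0,0,0.4,0,-1,0,0,0.2,0,-1,0,0,0,0,-1,0,0,0,0,-1,0,0,0,0,-1,0,0,0,0,-1,0,0,0,0,-1,0,0,0,0]

```text
time: 48.7
position: [0.5694, -0.175, 0.1698]
tool_rot: [0.998, -0.07, 0.0, 0.0]
ft_force: [-0.7, -0.7, -1.7]
grip_width: 0.0595
grip_force: 20.0
```

Run:
```python
from h import *
go(.57,-.175,.0638,-1.712)
c=robot.camera("wrist")["image"];d=robot.camera("scene")["image"][110:240,160:280]
cv2.imwrite("pics/w9.png",np.hstack([c[:,70:470],cv2.resize(d,(354,384),interpolation=cv2.INTER_CUBIC)])[:,:,::-1])
```

```text
pos [ 0.5694 -0.175   0.1698] yaw -1.71 q [-0.49  0.55  1.56 -0.    1.03  1.22] twist rows*10 0.02 shift units [ 0.02 -0.    3.53]
```

View pics/w9.png

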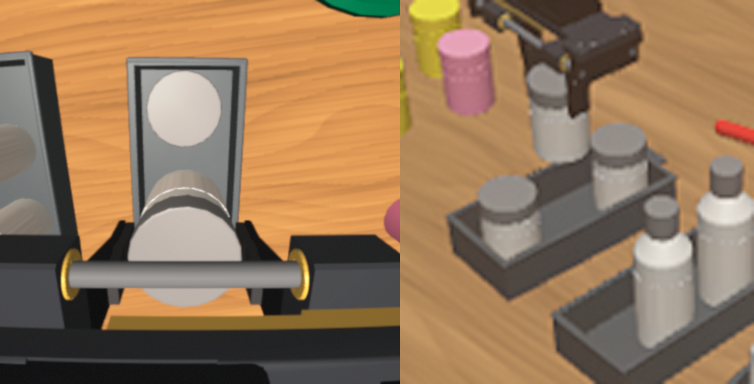

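The tub hangs upright, centred across the bin (tub 185 px, bin 187 px), with A and B at the ends. I'll lower it slowly.

Emit:
play_rows:
  steps: [-1,0.02,0,0.3,0,-1,0,0,0.4,0,-1,0,0,0.4,0,-1,0,0,0.4,0,-1,0,0,0.4,0,-1,0,0,0.4,0,-1,0,0,0.3,0,-1,0,0,0.3,0,-1,0,0,0.2,0,-1,0,0,0.1,0]

```text
time: 49.8
position: [0.5697, -0.175, 0.0728]
tool_rot: [0.998, -0.07, -0.0, -0.0]
ft_force: [0.1, 0.5, -2.7]
grip_width: 0.0593
grip_force: 20.0
```

Emit:
play_rows:
  steps: [-1,0,0,0,0,-1,0,0,0.06,0,-1,0,0,0.06,0,-1,0,0,0.06,0,-1,0,0,0.04,0,-1,0,0,0.04,0,-1,0,0,0,0,-1,0,0,0,0,-1,0,0,0,0,-1,0,0,0,0]

```text
time: 50.8
position: [0.57, -0.1751, 0.0657]
tool_rot: [0.998, -0.07, 0.0, 0.0]
ft_force: [0.4, -1.2, -2.8]
grip_width: 0.0598
grip_force: 20.0
```

Emit:
play_rows:
  steps: [-1,0,0,0.03,0,-1,0,0,0.03,0,-1,0,0,0.02,0,-1,0,0,0,0,-1,0,0,0,0,-1,0,0,0,0,-1,0,0,0,0,-1,0,0,0,0,-1,0,0,0,0,-1,0,0,0,0]

```text
time: 51.8
position: [0.5701, -0.1751, 0.0638]
tool_rot: [0.998, -0.07, 0.0, 0.0]
ft_force: [-1.3, 0.0, 5.6]
grip_width: 0.0594
grip_force: 20.0
```

Contact. I'll release, rise and back off to look.

Emit:
play_rows:
  steps: [0.4,0,0,0,0,0.5,0,0,0,0,0.7,0,0,0,0,1,0,0,0,0,1,0,0,0,0,1,0,0,0,0,1,0,0,0,0,1,0,0,0,0,1,0,0,-0.2,0,1,0,0,-0.4,0]

```text
time: 52.8
position: [0.5692, -0.1747, 0.0811]
tool_rot: [0.998, -0.07, -0.001, -0.0]
ft_force: [-0.6, -0.4, -0.3]
grip_width: 0.0868
grip_force: 0.0
```

Emit:
play_rows:
  steps: [1,0,0,-0.7,0,1,0,0,-0.9,0,1,0,0,-0.9,0,1,0,0,-0.9,0,1,0,0,-0.9,0,1,0,0,-0.7,0,1,0,0,-0.4,0,1,-0.3,0,-0.2,0,1,-0.6,0,0,0,1,-0.7,0,0,0]

```text
time: 53.8
position: [0.521, -0.168, 0.2487]
tool_rot: [0.998, -0.069, -0.001, -0.0]
ft_force: [-0.7, -0.5, -0.4]
grip_width: 0.0873
grip_force: 0.0
```

Emit:
play_rows:
  steps: [1,-0.7,0,0,0,1,-0.3,0,0,0,1,0,0,0,0,1,0,0,0,0,1,0,0,0,0,1,0,0,0,0,1,0,0,0,0,1,0,0,0,0,1,0,0,0,0,1,0,0,0,0]

```text
time: 54.8
position: [0.4927, -0.1642, 0.2492]
tool_rot: [0.998, -0.069, -0.0, -0.0]
ft_force: [-0.1, -0.8, -1.1]
grip_width: 0.087
grip_force: 0.0
```

Run:
```python
from h import *
c=robot.camera("wrist")["image"];d=robot.camera("scene")["image"][100:300,140:410]
cv2.imwrite("pics/w10.png",np.hstack([c[:260,130:430],cv2.resize(d,(351,260))])[:,:,::-1])
```

```text
(no output)
```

View pics/w10.png

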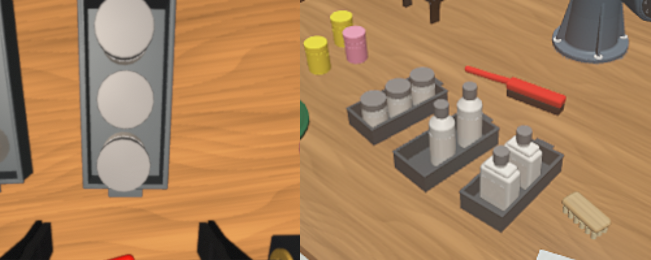

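The picture shows three tubs in a row at (125,28), (126,98) and (124,165), two bottles at (440,130) and (469,115), and two flasks at (500,180) and (523,158). All of them stand upright in their own bins.

```bash
python3 -c "
from rig import robot
print(robot.hand_in())"
```

```text
the job is handed in; nothing more can be done
None
```

The bottle, flask and tub each stand upright in the bin holding their own kind, the two tubs already in the tub bin were pushed apart to make room, and the job is handed in at about 55 s of the 118 s allowed (no verdict was shown).

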